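Rack the flat files and bar them in

TASK

Put the flat files away: lift the keeper bar off the file rack and set it down on the bench clear of the rack, then slide every file lying on the bench, butt up and blade first, fully home into a slot of its own width (wide blades in wide slots, narrow blades in narrow slots). When all are in, lay the keeper bar back across the rack, grip upward, centred and down in both notched posts. Leave the jar, the cone and the compound block where they are.

Things in the scene. Friction and masses are not known exactly. Their poses are not given: they have to be found in the camera images.
- rack: wooden file rack fixed to the bench, base 200 x 330 x 8 mm. Origin at bench level below the middle of the slot block's front edge; +x runs into the slots (away from the robot). The block spans x 0..100, y -125..125 mm; 4 level slots side by side along x: floor at z 40, 8 mm high, back stop at x = 85. A rail at x = -80 (12 wide, top z 26 mm) lies under the handles
- bar: brass keeper bar 14 x 350 x 12 mm, long along its own y, with a wooden grip block 16 (x) x 50 (y) x 16 (z) mm on top of its middle (28 mm high in all); origin at the middle of the underside. At the start it lies across the rack's two posts
- jar: bystander: glass jar, 56 mm across, 65 mm high; origin under its centre
- mandrel: bystander: upright steel cone on a round foot 60 mm across, 120 mm high; origin under its centre
- compound_block: bystander: block of polishing compound 50 x 80 x 30 mm; origin under its centre
- slot0 (a point): wide slot: middle of its floor at the front edge (rack frame x 0, y 78, z 40 mm); 35 mm wide, 8 mm high, 85 mm deep, sides flared at the mouth, sloped sill. From x = 20 mm lips 6 mm wide on both sides (block top z 53, turned-up front edges to z 61) overhang it, with an open gap between them: a blade enters only from the front
- slot1 (a point): narrow slot: middle of its floor at the front edge (rack frame x 0, y 26, z 40 mm); 23 mm wide, 8 mm high, 85 mm deep, sides flared at the mouth, sloped sill. From x = 20 mm lips 6 mm wide on both sides (block top z 53, turned-up front edges to z 61) overhang it, with an open gap between them: a blade enters only from the front
- slot2 (a point): wide slot: middle of its floor at the front edge (rack frame x 0, y -26, z 40 mm); 35 mm wide, 8 mm high, 85 mm deep, sides flared at the mouth, sloped sill. From x = 20 mm lips 6 mm wide on both sides (block top z 53, turned-up front edges to z 61) overhang it, with an open gap between them: a blade enters only from the front
- slot3 (a point): narrow slot: middle of its floor at the front edge (rack frame x 0, y -78, z 40 mm); 23 mm wide, 8 mm high, 85 mm deep, sides flared at the mouth, sloped sill. From x = 20 mm lips 6 mm wide on both sides (block top z 53, turned-up front edges to z 61) overhang it, with an open gap between them: a blade enters only from the front
- notch0 (a point): middle of the floor of the bar notch on a post (44 x 16 mm) of the rack (rack frame x -80, y 150, z 60 mm); the notch runs through along y, about 18 mm wide at its floor and 27 at the top, cheeks up to z 76 mm
- notch1 (a point): middle of the floor of the bar notch on a post (44 x 16 mm) of the rack (rack frame x -80, y -150, z 60 mm); the notch runs through along y, about 18 mm wide at its floor and 27 at the top, cheeks up to z 76 mm
- file_wide_a: flat file with a wide blade (may be absent): wooden handle 100 long (x -75..25 mm) x 20 wide x 24 mm high with a raised butt (x -75..-63, top at z 40 mm), steel blade 100 long (x 25..125) x 30 wide x 4 mm thick, its middle at z 12 mm. Origin on the underside of the handle near the balance point, +x to the tip, z up. 0.13 kg
- tip_wide_a (a point): middle of the front end of that file's blade (125 mm ahead of and 12 mm above the origin of file_wide_a)
- file_wide_b: flat file with a wide blade (may be absent): wooden handle 100 long (x -75..25 mm) x 20 wide x 24 mm high with a raised butt (x -75..-63, top at z 40 mm), steel blade 100 long (x 25..125) x 30 wide x 4 mm thick, its middle at z 12 mm. Origin on the underside of the handle near the balance point, +x to the tip, z up. 0.13 kg
- tip_wide_b (a point): middle of the front end of that file's blade (125 mm ahead of and 12 mm above the origin of file_wide_b)
- file_narrow_a: flat file with a narrow blade (may be absent): wooden handle 100 long (x -75..25 mm) x 20 wide x 24 mm high with a raised butt (x -75..-63, top at z 40 mm), steel blade 100 long (x 25..125) x 18 wide x 4 mm thick, its middle at z 12 mm. Origin on the underside of the handle near the balance point, +x to the tip, z up. 0.13 kg
- tip_narrow_a (a point): middle of the front end of that file's blade (125 mm ahead of and 12 mm above the origin of file_narrow_a)
- file_narrow_b: flat file with a narrow blade (may be absent): wooden handle 100 long (x -75..25 mm) x 20 wide x 24 mm high with a raised butt (x -75..-63, top at z 40 mm), steel blade 100 long (x 25..125) x 18 wide x 4 mm thick, its middle at z 12 mm. Origin on the underside of the handle near the balance point, +x to the tip, z up. 0.13 kg
- tip_narrow_b (a point): middle of the front end of that file's blade (125 mm ahead of and 12 mm above the origin of file_narrow_b)
There are look-alikes about, which are no part of the job. What is shaped like the file_wide_b but green or turquoise is not meant. Leave any blue look-alike of the file_narrow_b alone.

How it is judged:
On the way, in this order (a step that is already met when the one before it is completed fails the run):
1. the keeper bar lies on the bench, clear of the rack (its middle more than 15 cm from the rack's origin) (height (world z) of bar below 0.012 m and horizontal distance between bar and rack above 0.15 m and contact force between the fingers and bar below 0.1 N), for 0.2 s.
2. every file is home in a slot of its own width, with the bar still off the rack (x of each of tip_wide_a, tip_wide_b, tip_narrow_a, tip_narrow_b in the frame of rack above 0.077 m and z of tip_wide_a in the frame of rack between 0.036 and 0.05 m and (y of tip_wide_a in the frame of rack between 0.069 and 0.087 m or y of tip_wide_a in the frame of rack between -0.035 and -0.017 m) and angle between the x axis of each of file_wide_a, file_wide_b, file_narrow_a, file_narrow_b and the x axis of rack, either way round below 0.15 rad and z of tip_wide_b in the frame of rack between 0.036 and 0.05 m and (y of tip_wide_b in the frame of rack between 0.069 and 0.087 m or y of tip_wide_b in the frame of rack between -0.035 and -0.017 m) and z of tip_narrow_a in the frame of rack between 0.036 and 0.05 m and (y of tip_narrow_a in the frame of rack between 0.017 and 0.035 m or y of tip_narrow_a in the frame of rack between -0.087 and -0.069 m) and z of tip_narrow_b in the frame of rack between 0.036 and 0.05 m and (y of tip_narrow_b in the frame of rack between 0.017 and 0.035 m or y of tip_narrow_b in the frame of rack between -0.087 and -0.069 m) and height (world z) of bar below 0.05 m), for 0.2 s.
At the end, for the whole second after the job is handed in: every file present is in a slot of its own width with its tip within 8 mm of the stop; the bar lies in both notches (middle within 15 mm of centre along its length, square to the slots within 0.06 rad, grip up); all at rest (x of each of tip_wide_a, tip_wide_b, tip_narrow_a, tip_narrow_b in the frame of rack above 0.077 m and z of tip_wide_a in the frame of rack between 0.036 and 0.05 m and (y of tip_wide_a in the frame of rack between 0.069 and 0.087 m or y of tip_wide_a in the frame of rack between -0.035 and -0.017 m) and angle between the x axis of each of file_wide_a, file_wide_b, file_narrow_a, file_narrow_b and the x axis of rack, either way round below 0.15 rad and z of tip_wide_b in the frame of rack between 0.036 and 0.05 m and (y of tip_wide_b in the frame of rack between 0.069 and 0.087 m or y of tip_wide_b in the frame of rack between -0.035 and -0.017 m) and z of tip_narrow_a in the frame of rack between 0.036 and 0.05 m and (y of tip_narrow_a in the frame of rack between 0.017 and 0.035 m or y of tip_narrow_a in the frame of rack between -0.087 and -0.069 m) and z of tip_narrow_b in the frame of rack between 0.036 and 0.05 m and (y of tip_narrow_b in the frame of rack between 0.017 and 0.035 m or y of tip_narrow_b in the frame of rack between -0.087 and -0.069 m) and x of bar in the frame of rack between -0.089 and -0.071 m and y of bar in the frame of rack between -0.015 and 0.015 m and z of bar in the frame of rack between 0.055 and 0.066 m and angle between the y axis of bar and the y axis of rack, either way round below 0.06 rad and angle between bar's own z axis and vertical below 0.1 rad and linear speed of each of file_wide_a, file_wide_b, file_narrow_a, file_narrow_b, bar below 0.02 m/s); the robot touches nothing.
It fails at once if the jar is moved more than 3 cm or tipped over (distance of jar from where it was at the start of the episode above 0.03 m or angle between jar's own z axis and vertical above 0.5 rad).
It fails at once if the mandrel is moved more than 3 cm or tipped over (distance of mandrel from where it was at the start of the episode above 0.03 m or angle between mandrel's own z axis and vertical above 0.5 rad).
It fails at once if the compound block is moved more than 3 cm or tipped over (distance of compound_block from where it was at the start of the episode above 0.03 m or angle between compound_block's own z axis and vertical above 0.5 rad).
Of file_wide_a, file_wide_b, file_narrow_a, file_narrow_b only 3 to 4 are there at a start; the rules pass over those that are not, and their reading is None.
At some moment in a run one of file_wide_a, file_wide_b, file_narrow_a, file_narrow_b may be knocked a few centimetres aside while the robot is not near it.
It also fails if it takes over 210 s, if anything falls off the work surface, if the arm or the gripper's body presses on something with over 40 N, if the wrist force passes 120 N, or if a joint passes its speed limit or range.

ROBOT

A 6-joint arm with a two-finger parallel gripper is mounted at the origin on the work surface. World frame = base frame: x ahead of the robot, y to its left, z up, the work surface at z = 0. Lengths are in m, angles in rad, forces in N, time in s.
With the tool pointing down it reaches from about 0.25 to 0.775 m from the base axis. Payload 4 kg.
Tool frame: the origin (TCP) lies on the mounting face of the last link; the fingertips stand 173 mm ahead of it and the grasp point (between the pads) lies 155 mm ahead of it; z points along the fingers, y is the line along which they close (so a half turn about z gives the same grasp; the last joint's range is limited). The gripper opens to 85 mm and grips with 20 to 120 N. Pads are 22 mm wide; open, the fingers measure 114 mm over their backs; the gripper's body (76 mm by 85 mm) begins 54 mm behind the grasp point. The pads swing forward as they close: fully open they stand 13 mm farther back than shut.
Start: joints at [1.019, 0.087, 1.371, -0, 1.684, -0.103], TCP at [0.239, 0.496, 0.405] pointing down, gripper open.
Joint ranges: [-3.1, 3.1], [-0.76, 2.03], [0.27, 2.55], [-1.08, 4.22], [0.17, 2.65], [-2.57, 2.57]. Speed limits (rad/s): [2.79, 2.79, 3.14, 3.14, 3.14, 3.14].

INTERFACE

Orientations are given as a rotation vector (axis times angle).
In Python, from cell import ctrl, cams, workorder gives the robot as it stands.
- The arm moves only by the shell command python3 -m handwheel 'ROWS' [FORCE]. ROWS is JSON, a list of rows, each a list of 7 numbers: the closure, from -1 (fully open) to 1 (shut), then the shift along the tool's x, y, z in m, then the turn, a rotation vector about the tool's x, y, z in rad. In form: [[claw, x, y, z, rx, ry, rz], ...]. A call has 1 to 20 rows; each row shifts and turns the commanded pose from where the row before left it, along the tool's axes as they then stand; what a row does not reach is not made up. A row lasts 1/10 s, in which the tool goes at most 50 mm and 8.59 degrees, less where a joint would pass 70% of its speed; a pose out of reach is approached as far as the arm can. A call with a gripper value outside its range is refused whole. The fingers move at their own pace and stop on an object; FORCE is the grip in N (left out, the last holds). Time passes only in rows, so rows that do not move let the fingers close. It gives the time, the measured TCP pose, the force, the opening and the grip force at its end, in the units of the state.
- ctrl.state(): the state, without advancing time (a new reading comes with each control period).
- cams.get_image(name): name is "scene" or "top" or "wrist"; returns the picture (384x512x3 uint8, red, green, blue); there is no depth.
- cams.calibration(name): a dict with "fx", "fy", "cx", "cy" (pixels), "D" ([k1, k2, p1, p2, k3] as OpenCV has them; the pictures are not rectified), "view" (4x4, takes a point from world to camera coordinates); the wrist camera has in their place "tool_from_camera" (4x4, takes a point from camera to tool coordinates, whose origin is the TCP and whose axes are the flange's). Camera axes: x right, y down, z forward; pixel columns grow to the right and rows downward; lengths in m; the calibration is good to about 2 mm. A picture is of the moment at which its call begins: read the wrist's pose just before it. calibration takes no time and is no camera call.
- workorder.job_done(): hands the job in; it is judged then, once.
The state is a dict: "t": time; "q": joint angles; "qvel": joint speeds; "tau": joint torques, N m; "ee_pos": TCP position; "tool_rot": TCP orientation; "ft_force": force on the tool from outside, world axes, zero at the start; "ft_torque": the same for the moment, N m; "opening": finger opening in m; "grasp_force": force on a finger pad.
Only numpy, scipy, OpenCV 4.12 (cv2) and the standard library are available. Lean on these libraries where they do the work, as an engineer would, in place of code of your own. Each camera call takes 0.05 s, during which the arm holds its last target. There are 200 camera calls.

## Working session

There is one attempt and no reset: what is moved stays moved. The work goes in short steps, Python scripts to look and compute and a shell command to move; the robot and the scene stay as the last step left them, time stands still between calls to the robot, and variables do not carry over. Pictures are saved under pics/ and viewed, at most 14 in all, crops included, and the job is handed in when it is done.

```bash
ls; mkdir -p pics; python3 - <<'E'
from cell import ctrl,cams
import cv2,numpy as np
s=ctrl.state();print({k:np.round(v,3).tolist() for k,v in s.items()})
for n in("top","scene"):
    im=cams.get_image(n);cv2.imwrite(f"pics/{n}0.png",im[...,::-1]);cv2.imwrite(f"pics/{n}0b.png",cv2.resize(im[...,::-1],(800,600)))
    c=cams.calibration(n);print(n,{k:np.round(v,4).tolist() for k,v in c.items()})
c=cams.calibration("wrist");print({k:np.round(v,4).tolist() for k,v in c.items()})
E
```

```text
pics
{'t': 0.0, 'q': [1.019, 0.088, 1.372, 0.0, 1.684, -0.103], 'qvel': [-0.0, -0.0, 0.001, -0.001, 0.001, -0.002], 'tau': [0.001, -35.186, -31.328, 0.0, 0.01, 0.0], 'ee_pos': [0.239, 0.495, 0.404], 'tool_rot': [-0.699, -3.062, 0.003], 'ft_force': [0.162, 0.048, -0.289], 'ft_torque': [0.012, -0.023, -0.022], 'grasp_force': 0.0, 'opening': 0.085}
top {'fx': 394.5249, 'fy': 394.5249, 'cx': 253.3178, 'cy': 191.4657, 'D': [0.0174, 0.0, 0.0, 0.0, 0.0], 'view': [[0.017, -0.9994, 0.0296, 0.032], [-0.9814, -0.0223, -0.1904, 0.477], [0.191, -0.0259, -0.9813, 1.4038], [0.0, 0.0, 0.0, 1.0]]}
scene {'fx': 419.1431, 'fy': 419.1431, 'cx': 256.5167, 'cy': 186.9214, 'D': [-0.1586, 0.0, 0.0, 0.0, 0.0], 'view': [[0.7494, 0.662, 0.0144, -0.3731], [0.5332, -0.5904, -0.6059, -0.1754], [-0.3926, 0.4617, -0.7954, 1.745], [0.0, 0.0, 0.0, 1.0]]}
{'fx': 317.8069, 'fy': 317.8069, 'cx': 251.7457, 'cy': 193.4294, 'D': [-0.0676, 0.0, 0.0, 0.0, 0.0], 'tool_from_camera': [[0.001, -0.9445, -0.3285, 0.0853], [1.0, 0.0015, -0.0012, -0.0012], [0.0016, -0.3285, 0.9445, 0.0308], [0.0, 0.0, 0.0, 1.0]]}
```

View pics/top0b.png

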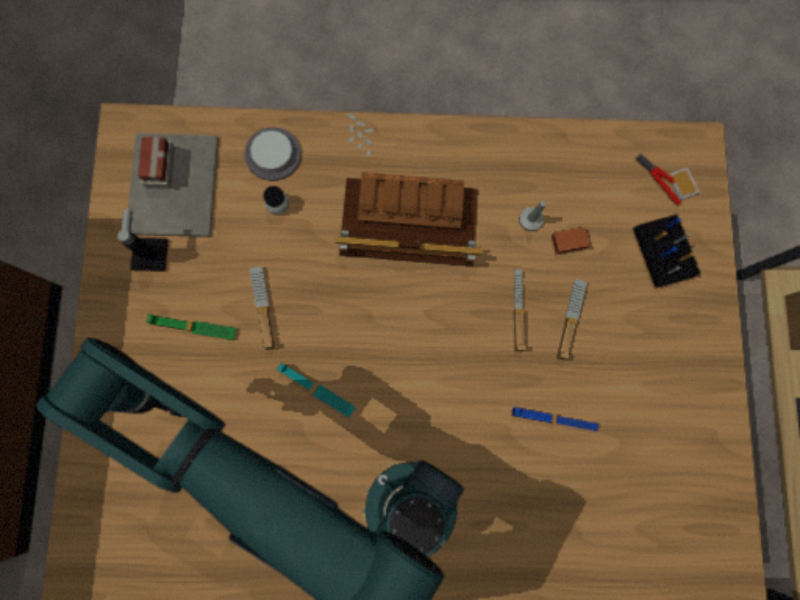

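View pics/scene0b.png

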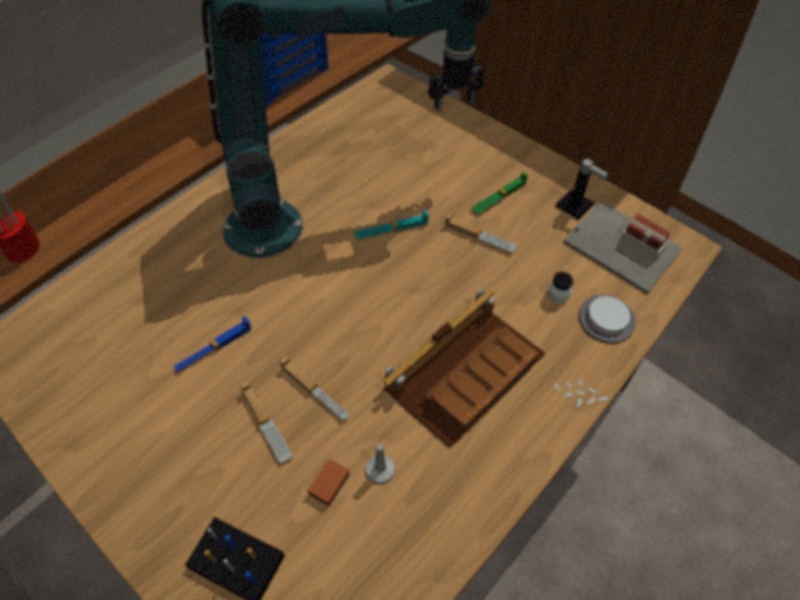

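The two pictures (800x600 view pixels) show the following.
- **Top view:** the rack is at (410,220) with the bar across its front at (408,246). The wood-handled files are at (263,307), (519,310) and (572,320).
- **Look-alikes:** green at (192,327), turquoise at (317,390) and blue at (555,418). These are not to be touched.
- **Bystanders:** jar at (275,200), cone at (533,217) and block at (572,240).
- **Scene view:** it shows no fourth file.

Next come the measuring helpers.

```bash
cat > h.py <<'E'
from cell import ctrl,cams
import cv2,numpy as np
from scipy.spatial.transform import Rotation as R
def cam(n,s=None):
    c=cams.calibration(n);K=np.array([[c['fx'],0,c['cx']],[0,c['fy'],c['cy']],[0,0,1]])
    if n=='wrist':
        T=np.eye(4);T[:3,:3]=R.from_rotvec(s['tool_rot']).as_matrix();T[:3,3]=s['ee_pos']
        W=T@np.array(c['tool_from_camera'])
    else: W=np.linalg.inv(np.array(c['view']))
    return K,np.array(c['D']),W
def ray(C,uv,z):   # pixels -> world points on plane height z
    K,D,W=C;uv=np.atleast_2d(np.array(uv,float));
    p=cv2.undistortPoints(uv[:,None],K,D)[:,0]
    d=np.c_[p,np.ones(len(p))]@W[:3,:3].T;o=W[:3,3]
    return o+d*((np.broadcast_to(z,len(p))-o[2])/d[:,2])[:,None]
def proj(C,P):
    K,D,W=C;V=np.linalg.inv(W);r,_=cv2.Rodrigues(V[:3,:3])
    return cv2.projectPoints(np.atleast_2d(np.array(P,float)),r,V[:3,3],K,D)[0][:,0]
def shot(n,f):
    s=ctrl.state();im=cams.get_image(n)[...,::-1].copy();cv2.imwrite(f'pics/{f}.png',im);return im,cam(n,s)
def plan(xyz,yaw):
    """grasp point target xyz, tool straight down, yaw = world angle of tool y from +y. prints total turn and then shift (tool axes)"""
    s=ctrl.state();r0=R.from_rotvec(s['tool_rot']);c,n=np.cos(yaw),np.sin(yaw)
    r1=R.from_matrix(np.array([[-c,-n,0],[-n,c,0],[0,0,-1]]).T.reshape(3,3).T)
    r1=R.from_matrix(np.c_[[-c,-n,0],[-n,c,0],[0,0,-1]])
    t=np.array(xyz)-r1.apply([0,0,.155])
    print('turn',np.round((r0.inv()*r1).as_rotvec(),3),'then shift',np.round(r1.inv().apply(t-s['ee_pos']),4),'| unturned shift',np.round(r0.inv().apply(t-s['ee_pos']),4))
def grasp_now():
    s=ctrl.state();r=R.from_rotvec(s['tool_rot']);return np.round(r.apply([0,0,.155])+s['ee_pos'],4),np.round(r.as_matrix(),3).tolist(),s['opening'],s['grasp_force'],np.round(s['ft_force'],1),s['t']
E
python3 - <<'E'
from h import *
C=cam('top');f=.64
def p(n,a,z): print(n,np.round(ray(C,np.array(a)*f-.18,z),3).tolist())
p('bar ends z72',[(337,241),(482,251)],.072)
p('grip z88',[(411,246)],.088)
p('base corners z8',[(346,180),(478,190),(474,264),(340,254)],.008)
p('left file butt,neck,tip',[(268,347),(263,309),(258,267)],.014)
p('mid',[(520,350),(519,310),(518,270)],.014)
p('right',[(565,358),(572,322),(580,282)],.014)
p('turq',[(282,368),(352,410)],.02)
p('jar,cone,block,blue',[(277,206),(532,221),(572,242),(515,412)],.0)
E
```

```text
bar ends z72 [[0.607, 0.183, 0.072], [0.592, -0.158, 0.072]]
grip z88 [[0.595, 0.01, 0.088]]
base corners z8 [[0.785, 0.171, 0.008], [0.768, -0.16, 0.008], [0.576, -0.149, 0.008], [0.593, 0.179, 0.008]]
left file butt,neck,tip [[0.362, 0.34, 0.014], [0.452, 0.357, 0.014], [0.554, 0.375, 0.014]]
mid [[0.367, -0.256, 0.014], [0.463, -0.256, 0.014], [0.562, -0.255, 0.014]]
right [[0.35, -0.363, 0.014], [0.437, -0.383, 0.014], [0.536, -0.406, 0.014]]
turq [[0.313, 0.304, 0.02], [0.219, 0.138, 0.02]]
jar,cone,block,blue [[0.715, 0.34, 0.0], [0.693, -0.296, 0.0], [0.641, -0.395, 0.0], [0.222, -0.244, 0.0]]
```

```bash
python3 -c "
from h import *
plan([.54,.012,.30],-.05)"
```

```text
turn [-0.002 -0.001 -0.399] then shift [-0.3252 -0.4678 -0.0514] | unturned shift [-0.4813 -0.3049 -0.0509]
```

```bash
python3 -m handwheel '[[-1,0,0,-0.0125,0,0,-0.1],[-1,0,0,-0.0125,0,0,-0.1],[-1,0,0,-0.0125,0,0,-0.1],[-1,0,0,-0.0125,0,0,-0.1],[-1,-0.025,-0.036,0,0,0,0],[-1,-0.025,-0.036,0,0,0,0],[-1,-0.025,-0.036,0,0,0,0],[-1,-0.025,-0.036,0,0,0,0],[-1,-0.025,-0.036,0,0,0,0],[-1,-0.025,-0.036,0,0,0,0],[-1,-0.025,-0.036,0,0,0,0],[-1,-0.025,-0.036,0,0,0,0],[-1,-0.025,-0.036,0,0,0,0],[-1,-0.025,-0.036,0,0,0,0],[-1,-0.025,-0.036,0,0,0,0],[-1,-0.025,-0.036,0,0,0,0],[-1,-0.025,-0.036,0,0,0,0],[-1,0,0,0,0,0,0],[-1,0,0,0,0,0,0]]'
python3 - <<'E'
from h import *
print(grasp_now())
im,C=shot('wrist','w1');cv2.imwrite('pics/w1b.png',cv2.resize(im,(800,600)))
E
```

```text
t: 2.0
ee_pos: [0.5408, 0.0114, 0.4536]
tool_rot: [-0.08, -3.138, -0.001]
ft_force: [-0.2, 0.2, -0.2]
opening: 0.0853
grasp_force: 0.0
(array([0.5404, 0.0115, 0.2986]), [[-0.999, 0.051, -0.002], [0.051, 0.999, 0.001], [0.002, 0.001, -1.0]], 0.08529874780834959, 0.0, array([-0.2,  0.2, -0.2]), 2.0)
```

View pics/w1b.png

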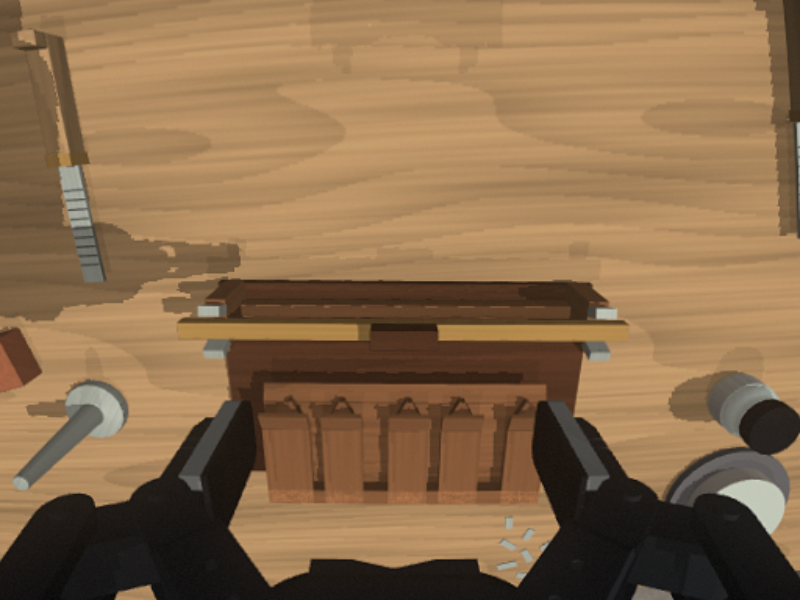

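The wrist view shows the rack square in the picture. The post cheeks (grey) are at (212,311), (216,349), (605,313) and (596,350), and the grip is at (404,330). The four slot gaps are at x≈317 narrow, 376 wide, 434 narrow and 492 wide, counting from −y to +y.

```bash
python3 - <<'E'
from h import *
im=cv2.imread('pics/w1.png');s=ctrl.state();C=cam('wrist',s)
hsv=cv2.cvtColor(im,cv2.COLOR_BGR2HSV)
def blobs(m,lo,hi,roi):
    k=np.zeros_like(m);x0,y0,x1,y1=roi;k[y0:y1,x0:x1]=m[y0:y1,x0:x1]
    n,l,st,ce=cv2.connectedComponentsWithStats(k);return [(st[i].tolist(),ce[i]) for i in range(1,n) if lo<st[i][4]<hi]
g=((hsv[...,1]<45)&(hsv[...,2]>110)).astype(np.uint8)
for st,ce in blobs(g,15,600,(110,185,410,240)):
    print('cap',st,ce.round(1),ray(C,ce,.076)[0].round(4), ray(C,[[st[0],st[1]],[st[0]+st[2],st[1]+st[3]]],.076).round(4).tolist())
b=((hsv[...,0]>12)&(hsv[...,0]<28)&(hsv[...,1]>120)&(hsv[...,2]>90)).astype(np.uint8)
for st,ce in blobs(b,100,3000,(105,200,410,222)):
    print('bar',st,ce.round(1),ray(C,[[st[0],ce[1]],[st[0]+st[2],ce[1]]],.07).round(4).tolist())
print(np.array(hsv[210,200]),hsv[205,258],hsv[212,258])
print('grip top', ray(C,np.array([(370,324),(438,324),(370,332),(438,332)])*.64-.18,.088).round(4).tolist())
# predicted from hypotheses: block front top edge etc
print('slot gaps z53..', ray(C,np.array([(317,420),(376,420),(434,420),(492,420),(265,384),(546,384)])*.64-.18,.053).round(4).tolist())
E
```

```text
cap [127, 195, 14, 8, 98] [133.4 198.9] [ 0.5746 -0.1296  0.076 ] [[0.5694, -0.1364, 0.076], [0.5801, -0.1214, 0.076]]
cap [381, 197, 14, 7, 94] [387.4 200. ] [0.5903 0.169  0.076 ] [[0.5861, 0.161, 0.076], [0.5958, 0.1787, 0.076]]
cap [130, 224, 14, 5, 65] [136.6 226. ] [ 0.6095 -0.1317  0.076 ] [[0.6065, -0.1394, 0.076], [0.6138, -0.1233, 0.076]]
cap [377, 225, 14, 5, 63] [383.4 227. ] [0.6253 0.1674 0.076 ] [[0.6221, 0.1592, 0.076], [0.6298, 0.1773, 0.076]]
bar [155, 200, 176, 4, 440] [243.9 200.9] [[0.5805, -0.1063, 0.07], [0.5905, 0.1033, 0.07]]
bar [113, 204, 124, 14, 1393] [174.1 211.7] [[0.5919, -0.1603, 0.07], [0.5988, -0.0093, 0.07]]
bar [279, 205, 124, 14, 1425] [341.6 212.4] [[0.6022, 0.0411, 0.07], [0.6098, 0.1927, 0.07]]
[ 18 148 171] [ 18 152  77] [ 11 150  78]
grip top [[0.586, -0.0081, 0.088], [0.5883, 0.0412, 0.088], [0.5922, -0.0085, 0.088], [0.5946, 0.0411, 0.088]]
slot gaps z53.. [[0.6865, -0.0621, 0.053], [0.6888, -0.0111, 0.053], [0.6912, 0.0389, 0.053], [0.6939, 0.0891, 0.053], [0.6497, -0.1025, 0.053], [0.6612, 0.1341, 0.053]]
```

```bash
python3 -c "
from h import *
plan([.600,.0165,.181],-1.6236)"
```

```text
turn [-1.000e-03 -2.000e-03  1.574e+00] then shift [0.0073 0.0593 0.1181] | unturned shift [-0.0595  0.007   0.118 ]
```

```bash
python3 -m handwheel '[[-1,0,0,0,0,0,0.131],[-1,0,0,0,0,0,0.131],[-1,0,0,0,0,0,0.131],[-1,0,0,0,0,0,0.131],[-1,0,0,0,0,0,0.131],[-1,0,0,0,0,0,0.131],[-1,0,0,0,0,0,0.131],[-1,0,0,0,0,0,0.131],[-1,0,0,0,0,0,0.131],[-1,0,0,0,0,0,0.131],[-1,0,0,0,0,0,0.131],[-1,0,0,0,0,0,0.133],[-1,0.0035,0.03,0.03,0,0,0],[-1,0.0035,0.03,0.03,0,0,0],[-1,0,0,0.03,0,0,0],[-1,0,0,0.028,0,0,0],[-1,0,0,0,0,0,0],[-1,0,0,0,0,0,0]]' 40
python3 - <<'E'
from h import *
print(grasp_now());plan([.600,.0165,.081],-1.6236)
im,C=shot('wrist','w2');cv2.imwrite('pics/w2b.png',cv2.resize(im,(800,600)))
E
```

```text
t: 3.85
ee_pos: [0.6003, 0.0173, 0.3371]
tool_rot: [-2.276, -2.165, 0.0]
ft_force: [0.7, 0.5, 0.9]
opening: 0.0853
grasp_force: 0.0
(array([0.6002, 0.0174, 0.1821]), [[0.05, 0.999, -0.0], [0.999, -0.05, 0.0], [0.0, -0.0, -1.0]], 0.08529978441121903, 0.0, array([0.7, 0.5, 0.9]), 3.85)
turn [-0.    -0.     0.003] then shift [-0.0009 -0.0002  0.1011] | unturned shift [-0.0009 -0.0002  0.1011]
```

View pics/w2b.png

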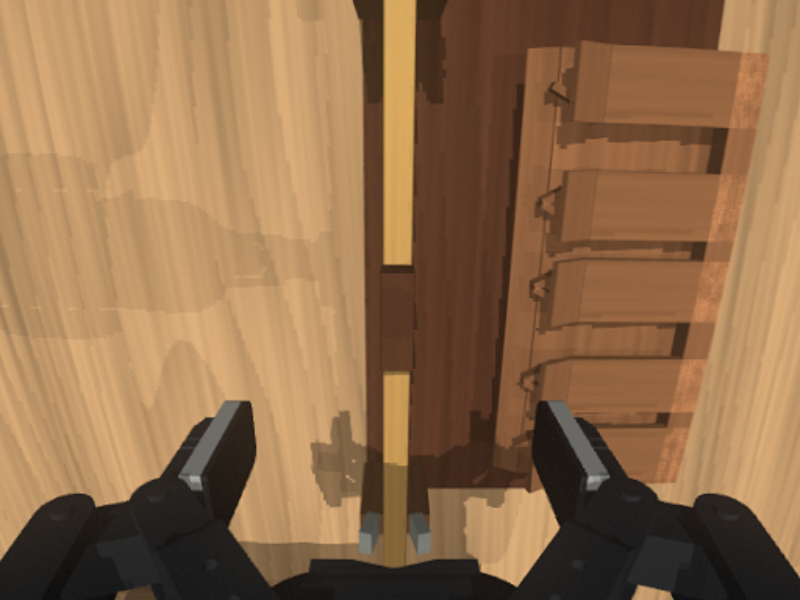

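The grip is at (398,320), midway between the pads at x≈245 and 545, so the choice is confirmed. Descending.

```bash
python3 -m handwheel '[[-1,0,0,0.03,0,0,0],[-1,0,0,0.03,0,0,0],[-1,0,0,0.025,0,0,0],[-1,0,0,0.016,0,0,0],[-1,0,0,0,0,0,0],[1,0,0,0,0,0,0],[1,0,0,0,0,0,0],[1,0,0,0,0,0,0],[1,0,0,0,0,0,0],[1,0,0,0,0,0,0],[1,0,0,0,0,0,0],[1,0,0,0,0,0,0],[1,0,0,0,0,0,0],[1,0,0,0,0,0,0]]' 50; python3 -m handwheel '[[1,0,0,-0.02,0,0,0],[1,0,0,-0.03,0,0,0],[1,0,0,-0.03,0,0,0],[1,0,0,-0.02,0,0,0],[1,0,0,0,0,0,0]]'
```

```text
t: 5.3
ee_pos: [0.601, 0.0161, 0.2366]
tool_rot: [2.278, 2.162, 0.002]
ft_force: [-0.7, 0.3, 5.0]
opening: 0.0152
grasp_force: 49.8
t: 5.8
ee_pos: [0.6012, 0.0161, 0.3381]
tool_rot: [2.276, 2.161, 0.005]
ft_force: [0.5, 0.1, -3.2]
opening: 0.0148
grasp_force: 49.3
```

```bash
python3 -m handwheel '[[1,0,-0.02,0,0,0,0],[1,0,-0.04,0,0,0,0],[1,0,-0.04,0,0,0,0],[1,0,-0.04,0,0,0,0],[1,0,-0.04,0,0,0,0],[1,0,0,0.03,0,0,0],[1,0,0,0.04,0,0,0],[1,0,0,0.04,0,0,0],[1,0,0,0.03,0,0,0],[1,0,0,0.01,0,0,0],[1,0,0,0.007,0,0,0],[1,0,0,0.003,0,0,0],[1,0,0,0,0,0,0],[1,0,0,0,0,0,0]]'
```

```text
t: 7.2
ee_pos: [0.4217, 0.0254, 0.1768]
tool_rot: [2.277, 2.161, 0.003]
ft_force: [-0.1, 0.7, -3.6]
opening: 0.0148
grasp_force: 49.8
```

```bash
python3 -m handwheel '[[1,0,0,0.0015,0,0,0],[1,0,0,0,0,0,0],[-0.2,0,0,0,0,0,0],[-0.2,0,0,0,0,0,0],[-0.2,0,0,0,0,0,0],[-0.2,0,0,0,0,0,0],[-0.2,0,0,0,0,0,0],[-0.2,0,0,0,0,0,0],[-0.2,0,0,-0.02,0,0,0],[-1,0,0,-0.04,0,0,0],[-1,0,0,-0.05,0,0,0],[-1,0,0,-0.05,0,0,0],[-1,0,0,-0.05,0,0,0],[-1,0,0,0,0,0,0]]'
python3 - <<'E'
from h import *
plan([.44,-.25,.24],-.0)
shot('top','t2')
E
```

```text
t: 8.6
ee_pos: [0.4221, 0.0254, 0.3928]
tool_rot: [2.269, 2.155, 0.018]
ft_force: [-0.4, 0.4, 0.2]
opening: 0.0855
grasp_force: 0.0
turn [ 0.013  0.014 -1.623] then shift [-0.0179 -0.2754 -0.0022] | unturned shift [-0.2741  0.0322 -0.0015]
```

```bash
python3 -m handwheel '[[-1,-0.045,0.005,0,0,0,0],[-1,-0.046,0.005,0,0,0,0],[-1,-0.046,0.005,0,0,0,0],[-1,-0.046,0.005,0,0,0,0],[-1,-0.046,0.006,0,0,0,0],[-1,-0.045,0.006,0,0,0,-0.03],[-1,0,0,0,0,0,-0.133],[-1,0,0,0,0,0,-0.133],[-1,0,0,0,0,0,-0.133],[-1,0,0,0,0,0,-0.133],[-1,0,0,0,0,0,-0.133],[-1,0,0,0,0,0,-0.133],[-1,0,0,0,0,0,-0.133],[-1,0,0,0,0,0,-0.133],[-1,0,0,0,0,0,-0.133],[-1,0,0,0,0,0,-0.133],[-1,0,0,0,0,0,-0.133],[-1,0,0,0,0,0,-0.13],[-1,0,0,0,0,0,0]]'
python3 - <<'E'
from h import *
print(grasp_now())
im,C=shot('wrist','w3');cv2.imwrite('pics/w3b.png',cv2.resize(im,(800,600)))
E
```

```text
t: 10.55
ee_pos: [0.4385, -0.2497, 0.3821]
tool_rot: [-0.0, -3.139, -0.004]
ft_force: [-0.3, -0.2, -0.5]
opening: 0.0853
grasp_force: 0.0
(array([ 0.438 , -0.2494,  0.2271]), [[-1.0, 0.0, -0.003], [0.0, 1.0, 0.002], [0.003, 0.002, -1.0]], 0.08529197348312076, 0.0, array([-0.3, -0.2, -0.5]), 10.55)
```

View pics/w3b.png

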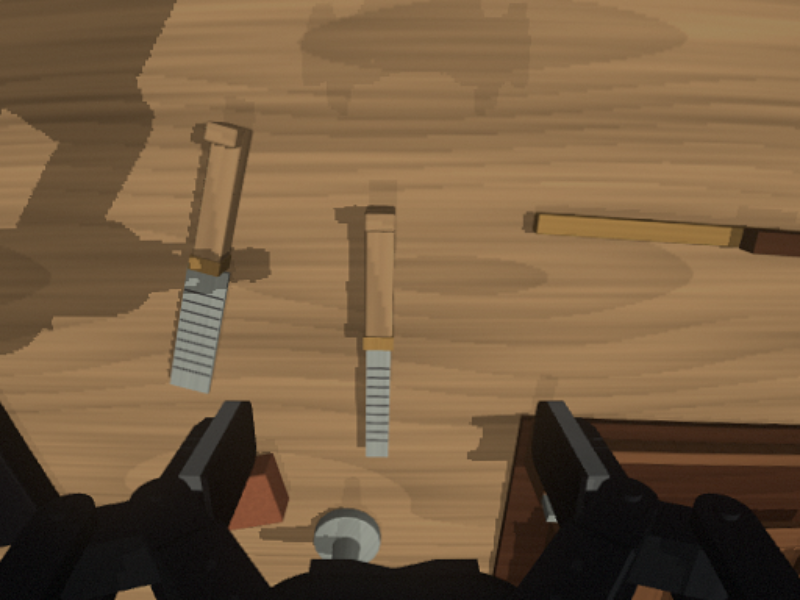

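In the wrist view the narrow file runs from its butt at (381,213) to its tip at (377,456). The wide file runs from its butt at (222,130) to its tip at (191,384). Both are butt up, and the bar lies at (640,235).

```bash
cat >> h.py <<'E'
def blades(im,C,roi,view=''):
    """steel blade blobs: origin & heading of file from min-area rectangles cast on z=.014"""
    hsv=cv2.cvtColor(im,cv2.COLOR_BGR2HSV);m=((hsv[...,1]<60)&(hsv[...,2]>70)).astype(np.uint8)
    k=np.zeros_like(m);x0,y0,x1,y1=roi;k[y0:y1,x0:x1]=m[y0:y1,x0:x1]
    k=cv2.morphologyEx(k,cv2.MORPH_CLOSE,np.ones((5,5)))
    for c in cv2.findContours(k,cv2.RETR_EXTERNAL,cv2.CHAIN_APPROX_NONE)[0]:
        if cv2.contourArea(c)<300: continue
        P=ray(C,c[:,0].astype(float),.014)[:,:2]*1000
        (cx,cy),(a,b),_=r=cv2.minAreaRect(P.astype(np.float32));B=cv2.boxPoints(r)
        e=[B[1]-B[0],B[2]-B[1]];d=max(e,key=np.linalg.norm);d=d/np.linalg.norm(d);d=d if d[0]>0 else -d
        print('blade LxW',round(max(a,b)),round(min(a,b)),'tip',(np.array([cx,cy])+d*max(a,b)/2).round(1),'yaw',round(np.arctan2(d[1],d[0]),4),'origin(from tip)',(np.array([cx,cy])+d*(max(a,b)/2-125)).round(1))
E
python3 - <<'E'
from h import *
im=cv2.imread('pics/w3.png');C=cam('wrist',ctrl.state())
blades(im,C,(80,150,280,300))
print('butt narrow top z40',ray(C,np.array([(367,208),(395,208),(367,231),(395,231)])*.64-.18,.040).round(4).tolist())
print('neck narrow z24',ray(C,np.array([(365,338),(392,338)])*.64-.18,.024).round(4).tolist())
im=cv2.imread('pics/t2.png');C=cam('top')
blades(im,C,(150,165,180,200));blades(im,C,(320,165,385,215))
E
```

```text
blade LxW 94 18 tip [ 600.9 -264.1] yaw -0.021 origin(from tip) [ 475.9 -261.5]
blade LxW 101 31 tip [ 539.2 -409.5] yaw -0.2813 origin(from tip) [ 419.2 -374.8]
butt narrow top z40 [[0.3975, -0.2669, 0.04], [0.3975, -0.2494, 0.04], [0.412, -0.2671, 0.04], [0.412, -0.2494, 0.04]]
neck narrow z24 [[0.4923, -0.2709, 0.024], [0.4923, -0.2515, 0.024]]
```

```bash
python3 -c "
from h import *
plan([.474,-.260,.021],-.025)"
```

```text
turn [ 0.002 -0.003  0.023] then shift [-0.0357 -0.0094  0.2064] | unturned shift [-0.036  -0.0106  0.2063]
```

```bash
python3 -m handwheel '[[-1,-0.036,-0.010,0.02,0,0,0.023],[-1,0,0,0.045,0,0,0],[-1,0,0,0.045,0,0,0],[-1,0,0,0.045,0,0,0],[-1,0,0,0.03,0,0,0],[-1,0,0,0.015,0,0,0],[-1,0,0,0.006,0,0,0],[-1,0,0,0,0,0,0],[1,0,0,0,0,0,0],[1,0,0,0,0,0,0],[1,0,0,0,0,0,0],[1,0,0,0,0,0,0],[1,0,0,0,0,0,0],[1,0,0,0,0,0,0],[1,0,0,0,0,0,0],[1,0,0,0,0,0,0]]' 50;  python3 -m handwheel '[[1,0,0,-0.02,0,0,0],[1,0,0,-0.03,0,0,0],[1,0,0,-0.04,0,0,0],[1,0,0,-0.04,0,0,0],[1,0,0,0,0,0,0],[1,0,0,0,0,0,0]]'
python3 - <<'E'
from h import *
print(grasp_now())
im,C=shot('wrist','w4');cv2.imwrite('pics/w4b.png',cv2.resize(im,(800,600)))
E
```

```text
t: 12.2
ee_pos: [0.475, -0.26, 0.1791]
tool_rot: [0.036, 3.14, -0.001]
ft_force: [-0.5, -0.1, 5.8]
opening: 0.019
grasp_force: 50.9
t: 12.8
ee_pos: [0.4746, -0.2598, 0.3085]
tool_rot: [0.036, 3.141, -0.001]
ft_force: [-0.9, 0.1, -1.5]
opening: 0.0188
grasp_force: 50.2
(array([ 0.4748, -0.2599,  0.1535]), [[-1.0, 0.023, 0.001], [0.023, 1.0, -0.0], [-0.001, -0.0, -1.0]], 0.01879890628402134, 50.20202994346619, array([-0.9,  0.1, -1.5]), 12.8)
```

View pics/w4b.png

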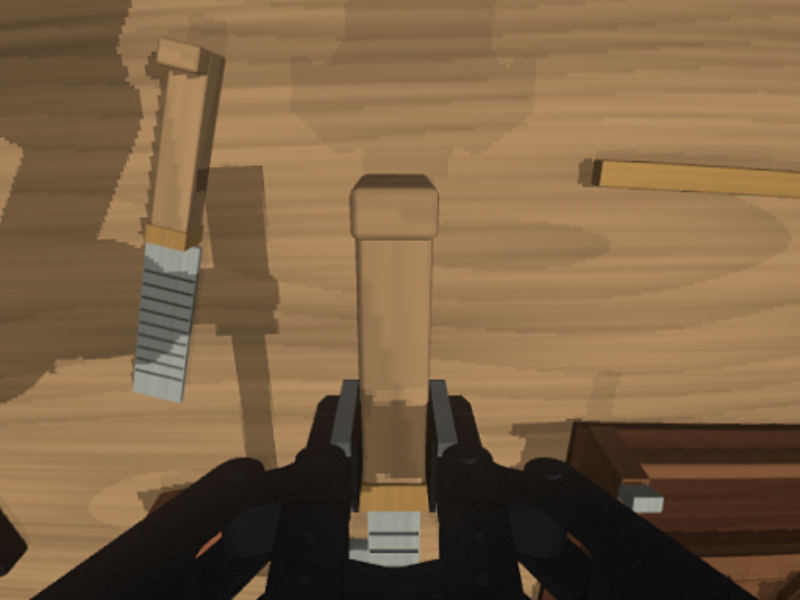

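The file is held squarely: the handle runs from (393,180) to (393,485) between the pads and the blade is visible at (393,540). Next I measure the file in the hand and the way to slot 3.

```bash
cat >> h.py <<'E'
RO=np.array([.6798,.0146]);RY=-.0528
def rk(x,y): c,s=np.cos(RY),np.sin(RY);return RO+np.array([c*x-s*y,s*x+c*y])
def inhand(C,rear,front,z0,px=1/.64):
    """butt top rear/front edge middle (view px) -> file origin relative to grasp point, mm, world axes"""
    g=grasp_now()[0];P=ray(C,np.array([rear,front])*.64-.18,z0+.040)
    print('butt length',((P[1]-P[0])*1000).round(1),'origin-grasp from rear',((P[0]-g)*1000).round(1)[:2]+[75,0],'from front',((P[1]-g)*1000).round(1)[:2]+[63,0])
E
python3 - <<'E'
from h import *
C=cam('wrist',ctrl.state())
inhand(C,(394,177),(394,238),.1294)
P=rk(-.175,-.078);print(P);plan([P[0],P[1],.1535],RY)
E
```

```text
butt length [13.  -0.3  0. ] origin-grasp from rear [-1.5  0.8] from front [-0.6  0.5]
[ 0.50092739 -0.05405559]
turn [ 0.002 -0.002  0.03 ] then shift [-0.0158  0.2066 -0.0018] | unturned shift [-0.022   0.206  -0.0015]
```

```bash
python3 -m handwheel '[[1,0,0.02,0,0,0,0.03],[1,-0.003,0.04,0,0,0,0],[1,-0.004,0.04,0,0,0,0],[1,-0.004,0.04,0,0,0,0],[1,-0.004,0.04,0,0,0,0],[1,-0.001,0.026,0,0,0,0],[1,0,0,0.03,0,0,0],[1,0,0,0.03,0,0,0],[1,0,0,0.025,0,0,0],[1,0,0,0.013,0,0,0],[1,0,0,0,0,0,0],[1,0,0,0,0,0,0]]'
python3 -c "
from h import *
P=rk(-.175,-.078);plan([P[0],P[1],.0555],RY)"
```

```text
t: 14.05
ee_pos: [0.5009, -0.055, 0.2099]
tool_rot: [-0.083, -3.14, -0.0]
ft_force: [0.6, 0.1, 0.0]
opening: 0.0189
grasp_force: 50.2
turn [ 0.    -0.001 -0.   ] then shift [ 0.0001  0.0009 -0.0006] | unturned shift [ 0.0001  0.0009 -0.0006]
```

```bash
python3 -m handwheel '[[1,-0.02,0.0005,0,0,0,0],[1,-0.02,0,0,0,0,0],[1,-0.015,0,0,0,0,0],[1,-0.015,0,0,0,0,0],[1,-0.015,0,0,0,0,0],[1,0,0,0,0,0,0]]'
python3 -m handwheel '[[1,-0.01,0,0,0,0,0],[1,-0.01,0,0,0,0,0],[1,-0.01,0,0,0,0,0],[1,0,0,0,0,0,0]]'
```

```text
t: 14.65
ee_pos: [0.5878, -0.0594, 0.2123]
tool_rot: [0.083, 3.136, -0.001]
ft_force: [0.1, 0.0, -1.8]
opening: 0.019
grasp_force: 50.1
t: 15.05
ee_pos: [0.6169, -0.0606, 0.2105]
tool_rot: [0.083, 3.139, -0.0]
ft_force: [-0.6, 0.9, 0.2]
opening: 0.019
grasp_force: 50.1
```

```bash
python3 -m handwheel '[[1,-0.008,0,0,0,0,0],[1,-0.006,0,0,0,0,0],[1,-0.004,0,0,0,0,0],[1,0,0,0,0,0,0]]'
python3 -m handwheel '[[1,-0.002,0,0,0,0,0],[1,-0.002,0,0,0,0,0],[1,0,0,0,0,0,0]]'
```

```text
t: 15.45
ee_pos: [0.6342, -0.0615, 0.2101]
tool_rot: [0.083, 3.14, 0.0]
ft_force: [0.3, -0.5, -0.5]
opening: 0.019
grasp_force: 50.2
t: 15.75
ee_pos: [0.6362, -0.0616, 0.2096]
tool_rot: [-0.083, -3.134, -0.001]
ft_force: [-6.8, -0.2, 1.0]
opening: 0.019
grasp_force: 50.5
```

```bash
python3 -m handwheel '[[1,-0.001,0,0,0,0,0],[1,0,0,0,0,0,0],[0.2,0,0,0,0,0,0],[0.2,0,0,0,0,0,0],[0.2,0,0,0,0,0,0],[0.2,0,0,0,0,0,0],[0.2,0,0,0,0,0,0],[0.2,0,0,-0.01,0,0,0],[0.2,0,0,-0.03,0,0,0],[0.2,0,0,-0.04,0,0,0],[0.2,0,0,-0.04,0,0,0],[-1,0,0,0,0,0,0]]'
python3 - <<'E'
from h import *
im,C=shot('wrist','w5');cv2.imwrite('pics/w5b.png',cv2.resize(im,(800,600)))
im,C=shot('top','t3');blades(im,C,(320,165,400,225))
plan([.40,-.37,.16],-.28)
E
```

```text
t: 16.95
ee_pos: [0.64, -0.0619, 0.34]
tool_rot: [0.082, 3.124, -0.004]
ft_force: [0.6, -0.2, 1.3]
opening: 0.0474
grasp_force: 0.0
turn [0.    0.005 0.227] then shift [ 0.1445 -0.3623  0.0182] | unturned shift [ 0.2225 -0.3205  0.0172]
```

View pics/w5b.png

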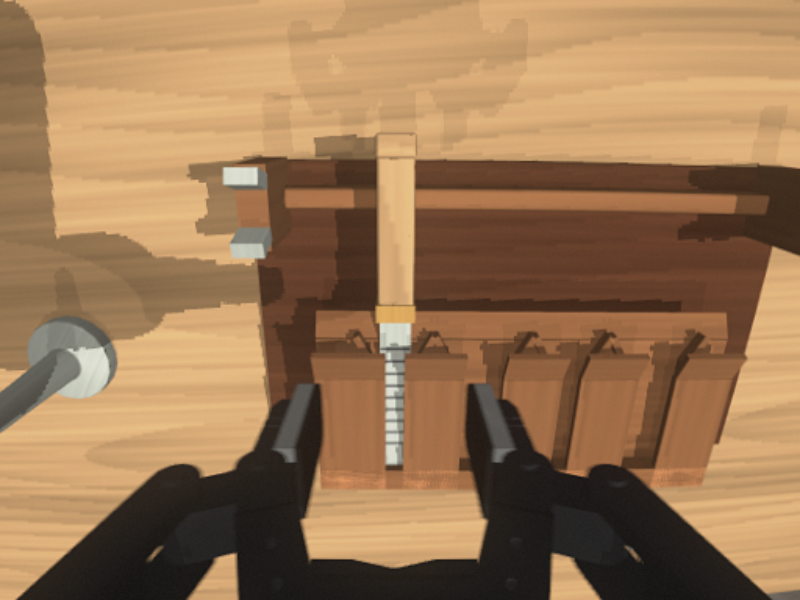

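The narrow file is in slot 3, with its blade reaching (394,465) at the back of the block. Moving to the wide file on the right.

```bash
python3 -m handwheel '[[-1,0.028,-0.04,-0.01,0,0,0.03],[-1,0.028,-0.04,-0.01,0,0,0.03],[-1,0.028,-0.04,-0.01,0,0,0.03],[-1,0.028,-0.04,-0.01,0,0,0.03],[-1,0.025,-0.04,-0.01,0,0,0.03],[-1,0.021,-0.04,0,0,0,0.03],[-1,0.015,-0.04,0,0,0,0.03],[-1,0.015,-0.04,0,0,0,0.02],[-1,0.005,-0.04,0,0,0,0],[-1,0,0,0,0,0,0],[-1,0,0,0,0,0,0]]'
python3 - <<'E'
from h import *
print(grasp_now())
im,C=shot('wrist','w6');cv2.imwrite('pics/w6b.png',cv2.resize(im,(800,600)))
blades(im,C,(100,80,450,330))
E
```

```text
t: 18.15
ee_pos: [0.3863, -0.3877, 0.3784]
tool_rot: [-0.446, -3.108, -0.005]
ft_force: [0.7, 1.0, 0.8]
opening: 0.0856
grasp_force: 0.0
(array([ 0.386 , -0.3872,  0.2234]), [[-0.96, 0.281, -0.002], [0.281, 0.96, 0.003], [0.003, 0.003, -1.0]], 0.08559784443128016, 0.0, array([0.7, 1. , 0.8]), 18.15)
blade LxW 101 29 tip [ 539.4 -408.4] yaw -0.2757 origin(from tip) [ 419.1 -374.3]
```

View pics/w6b.png

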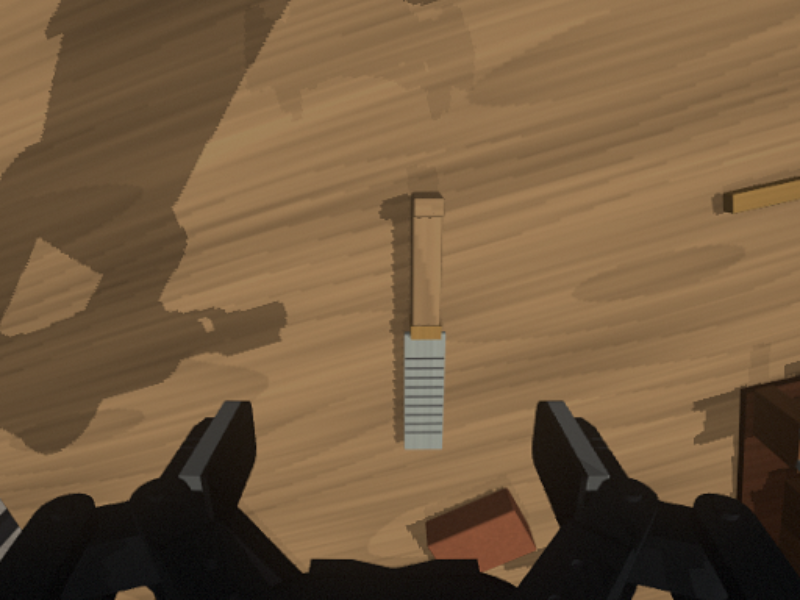

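The wide file is upright at (427,320), running from its butt at (428,205) to its tip at (424,448), and nothing is near the fingers.

```bash
python3 -c "
from h import *
C=cam('wrist',ctrl.state());print(ray(C,np.array([(428,198),(428,216)])*.64-.18,.04).round(4)[:,:2])
plan([.419,-.3745,.021],-.278)"
```

```text
[[ 0.3473 -0.3543]
 [ 0.358  -0.3571]]
turn [ 0.002 -0.002 -0.005] then shift [-0.0275  0.0208  0.2028] | unturned shift [-0.0278  0.0205  0.2028]
```

```bash
python3 -m handwheel '[[-1,-0.028,0.0205,0.02,0,0,-0.004],[-1,0,0,0.045,0,0,0],[-1,0,0,0.045,0,0,0],[-1,0,0,0.045,0,0,0],[-1,0,0,0.03,0,0,0],[-1,0,0,0.015,0,0,0],[-1,0,0,0,0,0,0],[1,0,0,0,0,0,0],[1,0,0,0,0,0,0],[1,0,0,0,0,0,0],[1,0,0,0,0,0,0],[1,0,0,0,0,0,0],[1,0,0,0,0,0,0],[1,0,0,0,0,0,0],[1,0,0,0,0,0,0]]' 50;  python3 -m handwheel '[[1,0,0,-0.02,0,0,0],[1,0,0,-0.03,0,0,0],[1,0,0,-0.04,0,0,0],[1,0,0,-0.04,0,0,0],[1,0,0,0,0,0,0],[1,0,0,0,0,0,0]]'
python3 - <<'E'
from h import *
im,C=shot('wrist','w7')
# butt seen from the wrist: column/row profile of handle
hsv=cv2.cvtColor(im,cv2.COLOR_BGR2HSV);print([(r,im[r,252].tolist()) for r in range(100,172,4)])
P=rk(-.175,-.026);print(P);plan([P[0],P[1],.1535],RY)
cv2.imwrite('pics/w7b.png',im[60:384,120:400])
E
```

```text
t: 19.7
ee_pos: [0.4199, -0.3758, 0.1816]
tool_rot: [0.437, 3.109, -0.002]
ft_force: [-0.4, -0.6, 5.3]
opening: 0.0189
grasp_force: 51.1
t: 20.3
ee_pos: [0.4195, -0.3753, 0.3106]
tool_rot: [0.436, 3.11, -0.001]
ft_force: [0.3, 0.6, -3.6]
opening: 0.0188
grasp_force: 50.3
[(100, [69, 101, 128]), (104, [77, 112, 143]), (108, [47, 70, 89]), (112, [61, 89, 112]), (116, [83, 120, 153]), (120, [83, 122, 155]), (124, [85, 123, 157]), (128, [90, 128, 163]), (132, [87, 128, 162]), (136, [86, 124, 159]), (140, [86, 124, 159]), (144, [59, 86, 109]), (148, [85, 123, 158]), (152, [85, 124, 158]), (156, [85, 124, 157]), (160, [85, 123, 158]), (164, [85, 124, 158]), (168, [85, 122, 157])]
[ 0.50367172 -0.00212806]
turn [ 0.002 -0.002 -0.226] then shift [-6.470e-02  3.768e-01  2.000e-04] | unturned shift [0.0214 0.3817 0.0008]
```

View pics/w7b.png

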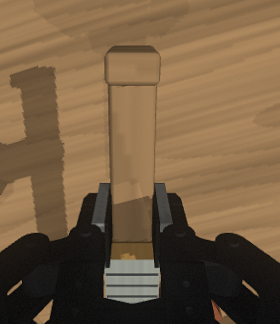

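```bash
python3 -c "
from h import *
s=ctrl.state();C=cam('wrist',s);P=ray(C,[(253,106.5),(253,144)],.169);r=R.from_rotvec(s['tool_rot']);T=r.inv().apply(P-s['ee_pos'])
print('butt in tool (x back):',(T*1000).round(1),'origin offset fwd',(75-T[0,0]*1000).round(1),(63-T[1,0]*1000).round(1))"
python3 -m handwheel '[[1,-0.005,0.03,0,0,0,-0.045],[1,-0.006,0.04,0,0,0,-0.045],[1,-0.006,0.04,0,0,0,-0.045],[1,-0.007,0.04,0,0,0,-0.045],[1,-0.007,0.04,0,0,0,-0.046],[1,-0.007,0.04,0,0,0,0],[1,-0.007,0.04,0,0,0,0],[1,-0.007,0.04,0,0,0,0],[1,-0.007,0.03,0,0,0,0],[1,0,0,0,0,0,0]]'
python3 -c "
from h import *
P=rk(-.175,-.026);plan([P[0],P[1],.058],RY)"
```

```text
butt in tool (x back): [[ 78.3  -0.8 139.9]
 [ 65.7  -0.8 139.9]] origin offset fwd -3.3 -2.7
t: 21.35
ee_pos: [0.5204, -0.0427, 0.307]
tool_rot: [-0.075, -3.135, -0.005]
ft_force: [-0.8, 0.1, -2.1]
opening: 0.0188
grasp_force: 50.3
turn [ 0.003 -0.006  0.005] then shift [0.0188 0.0396 0.094 ] | unturned shift [0.0181 0.0394 0.0942]
```

```bash
python3 -m handwheel '[[1,0.018,0.04,0,0.003,-0.006,0.005],[1,0,0,0.03,0,0,0],[1,0,0,0.03,0,0,0],[1,0,0,0.02,0,0,0],[1,0,0,0.014,0,0,0],[1,0,0,0,0,0,0],[1,0,0,0,0,0,0]]'
python3 -c "
from h import *
P=rk(-.175,-.026);plan([P[0],P[1],.058],RY)"
```

```text
t: 22.05
ee_pos: [0.5053, -0.006, 0.2159]
tool_rot: [0.092, 3.135, -0.005]
ft_force: [-0.5, 0.2, -0.9]
opening: 0.0184
grasp_force: 50.3
turn [-0.003  0.005 -0.006] then shift [0.0018 0.0037 0.0029] | unturned shift [0.0018 0.0037 0.0029]
```

```bash
python3 -m handwheel '[[1,0,0.0042,0.003,-0.003,0.005,-0.006],[1,0,0,0,0,0,0],[1,-0.02,0,0,0,0,0],[1,-0.02,0,0,0,0,0],[1,-0.02,0,0,0,0,0],[1,-0.015,0,0,0,0,0],[1,-0.015,0,0,0,0,0],[1,-0.01,0,0,0,0,0],[1,0,0,0,0,0,0]]'
python3 -c "
from h import *
P=rk(-.037,-.026);plan([P[0],P[1],.058],RY)"
```

```text
t: 22.95
ee_pos: [0.6065, -0.0066, 0.2139]
tool_rot: [0.081, 3.138, -0.0]
ft_force: [-0.8, 0.3, -1.5]
opening: 0.0187
grasp_force: 50.3
turn [-0.     0.003  0.001] then shift [-0.0351 -0.0009  0.0009] | unturned shift [-0.0351 -0.001   0.001 ]
```

```bash
python3 -m handwheel '[[1,-0.01,0,0.0005,0,0,0],[1,-0.01,0,0,0,0,0],[1,-0.008,0,0,0,0,0],[1,-0.004,0,0,0,0,0],[1,0,0,0,0,0,0]]'
python3 -m handwheel '[[1,-0.002,0,0,0,0,0],[1,-0.002,0,0,0,0,0],[1,0,0,0,0,0,0]]'
```

```text
t: 23.45
ee_pos: [0.6379, -0.0083, 0.2128]
tool_rot: [0.081, 3.139, 0.0]
ft_force: [-0.6, 0.4, -1.7]
opening: 0.0183
grasp_force: 50.3
t: 23.75
ee_pos: [0.6408, -0.0084, 0.2125]
tool_rot: [-0.081, -3.139, -0.0]
ft_force: [-2.4, 0.5, -1.3]
opening: 0.019
grasp_force: 50.4
```

```bash
python3 -m handwheel '[[1,-0.001,0,0,0,0,0],[1,-0.001,0,0,0,0,0],[1,0,0,0,0,0,0]]'; python3 -m handwheel '[[1,-0.001,0,0,0,0,0],[1,0,0,0,0,0,0],[1,0,0,0,0,0,0]]'
```

```text
t: 24.05
ee_pos: [0.6417, -0.0084, 0.2122]
tool_rot: [-0.081, -3.135, -0.0]
ft_force: [-7.7, -0.5, 1.8]
opening: 0.0185
grasp_force: 50.7
t: 24.35
ee_pos: [0.6421, -0.0084, 0.2121]
tool_rot: [-0.081, -3.132, -0.001]
ft_force: [-10.8, 1.4, 1.8]
opening: 0.0188
grasp_force: 50.9
```

```bash
python3 -m handwheel '[[0.3,0,0,0,0,0,0],[0.3,0,0,0,0,0,0],[0.3,0,0,0,0,0,0],[0.3,0,0,0,0,0,0],[0.3,0,0,0,0,0,0],[0.3,0,0,-0.01,0,0,0],[0.3,0,0,-0.03,0,0,0],[0.3,0,0,-0.04,0,0,0],[0.3,0,0,-0.04,0,0,0],[-1,0,0,0,0,0,0]]'
python3 - <<'E'
from h import *
im,C=shot('wrist','w8');cv2.imwrite('pics/w8b.png',im)
im,C=shot('top','t4');blades(im,C,(140,150,200,230))
plan([.40,.35,.22],.17)
E
```

```text
t: 25.35
ee_pos: [0.6454, -0.0087, 0.3427]
tool_rot: [0.081, 3.123, -0.002]
ft_force: [0.2, 0.7, 1.0]
opening: 0.0434
grasp_force: 0.0
turn [-0.001  0.006 -0.222] then shift [ 0.1803  0.3948 -0.0392] | unturned shift [ 0.2624  0.3455 -0.0409]
```

View pics/w8b.png

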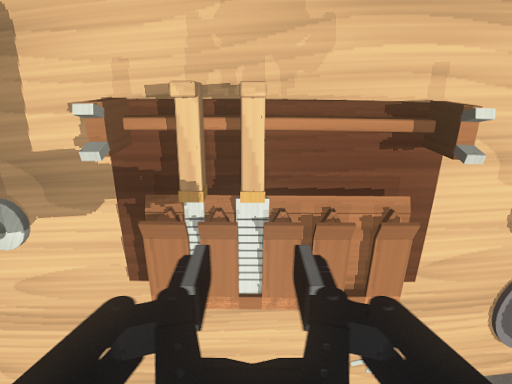

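Both files are home and their butts line up at row 87. Now the left file.

```bash
python3 -m handwheel '[[-1,0.033,0.035,-0.01,0,0,-0.03],[-1,0.03,0.036,-0.01,0,0,-0.03],[-1,0.028,0.037,-0.01,0,0,-0.03],[-1,0.025,0.037,-0.01,0,0,-0.03],[-1,0.022,0.039,0,0,0,-0.03],[-1,0.02,0.04,0,0,0,-0.03],[-1,0.018,0.04,0,0,0,-0.03],[-1,0.015,0.04,0,0,0,-0.012],[-1,0.015,0.04,0,0,0,0],[-1,0.01,0.03,0,0,0,0],[-1,0,0,0,0,0,0],[-1,0,0,0,0,0,0]]'
python3 - <<'E'
from h import *
print(grasp_now()[0])
im,C=shot('wrist','w9');cv2.imwrite('pics/w9b.png',im)
blades(im,C,(100,80,450,330))
E
```

```text
t: 26.65
ee_pos: [0.3996, 0.3523, 0.3711]
tool_rot: [0.27, -3.129, 0.003]
ft_force: [0.3, -0.7, -0.6]
opening: 0.0852
grasp_force: 0.0
[0.3995 0.3519 0.2161]
blade LxW 101 30 tip [551.2 380.9] yaw 0.2222 origin(from tip) [429.3 353.4]
```

View pics/w9b.png

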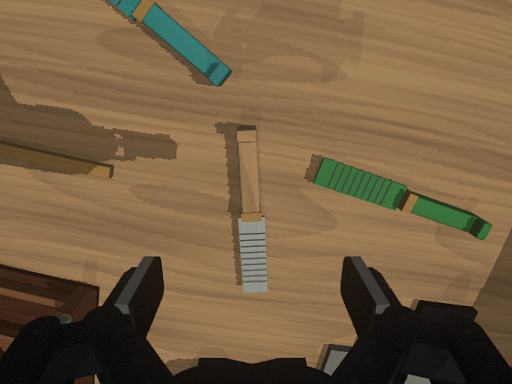

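The wide file is upright, with its butt at (247,128) and its tip at (255,291). The green look-alike at (400,195) is clear of the finger path.

```bash
python3 -c "
from h import *
C=cam('wrist',ctrl.state());print(ray(C,[(247,128),(247.5,138)],.04).round(4)[:,:2]+np.array([[.0732,.0165],[.0615,.0139]]))
plan([.429,.3535,.024],.222)"
```

```text
[[0.4282 0.3542]
 [0.4257 0.3536]]
turn [-0.002 -0.001 -0.052] then shift [-0.0285 -0.0046  0.1924] | unturned shift [-0.0289 -0.0027  0.1923]
```

```bash
python3 -m handwheel '[[-1,-0.028,-0.0027,0.02,0,0,-0.052],[-1,0,0,0.045,0,0,0],[-1,0,0,0.045,0,0,0],[-1,0,0,0.04,0,0,0],[-1,0,0,0.03,0,0,0],[-1,0,0,0.0125,0,0,0],[-1,0,0,0,0,0,0],[1,0,0,0,0,0,0],[1,0,0,0,0,0,0],[1,0,0,0,0,0,0],[1,0,0,0,0,0,0],[1,0,0,0,0,0,0],[1,0,0,0,0,0,0],[1,0,0,0,0,0,0],[1,0,0,0,0,0,0]]' 50;  python3 -m handwheel '[[1,0,0,-0.02,0,0,0],[1,0,0,-0.03,0,0,0],[1,0,0,-0.04,0,0,0],[1,0,0,-0.04,0,0,0],[1,0,0,0,0,0,0],[1,0,0,0,0,0,0]]'
python3 - <<'E'
from h import *
im,C=shot('wrist','w10')
print([(r,int(im[r,252,2])) for r in range(98,160,2)],[(c,int(im[125,c,2])) for c in range(215,290,3)])
cv2.imwrite('pics/w10b.png',im[60:384,120:400])
P=rk(-.175,.078);plan([P[0],P[1],.1535],RY)
E
```

```text
t: 28.2
ee_pos: [0.4287, 0.3545, 0.1814]
tool_rot: [-0.348, 3.119, 0.002]
ft_force: [-0.8, 0.2, 5.4]
opening: 0.0189
grasp_force: 51.0
t: 28.8
ee_pos: [0.4282, 0.3541, 0.3106]
tool_rot: [-0.348, 3.12, 0.001]
ft_force: [-0.2, -0.9, -2.1]
opening: 0.0189
grasp_force: 50.3
[(98, 143), (100, 142), (102, 140), (104, 157), (106, 161), (108, 156), (110, 110), (112, 72), (114, 81), (116, 78), (118, 89), (120, 137), (122, 145), (124, 157), (126, 157), (128, 155), (130, 158), (132, 160), (134, 163), (136, 166), (138, 165), (140, 165), (142, 163), (144, 162), (146, 162), (148, 150), (150, 133), (152, 164), (154, 159), (156, 159), (158, 160)] [(215, 173), (218, 170), (221, 167), (224, 98), (227, 128), (230, 156), (233, 156), (236, 156), (239, 155), (242, 157), (245, 156), (248, 157), (251, 157), (254, 156), (257, 158), (260, 158), (263, 159), (266, 158), (269, 159), (272, 159), (275, 159), (278, 155), (281, 154), (284, 158), (287, 157)]
turn [-0.001 -0.001  0.275] then shift [-0.0945 -0.2475  0.0003] | unturned shift [-0.0238 -0.2639  0.0005]
```

View pics/w10b.png

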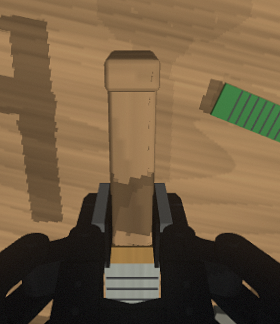

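The file is held squarely, with the butt front edge at crop row 90, so it sits about 1 mm behind the grasp point.

```bash
python3 -m handwheel '[[1,0,-0.03,0,0,0,0.055],[1,-0.009,-0.03,0,0,0,0.055],[1,-0.01,-0.03,0,0,0,0.055],[1,-0.013,-0.03,0,0,0,0.055],[1,-0.015,-0.033,0,0,0,0.055],[1,-0.015,-0.04,0,0,0,0],[1,-0.012,-0.035,0,0,0,0],[1,0,-0.025,0,0,0,0],[1,0,0,0,0,0,0]]'
python3 -c "
from h import *
P=rk(-.175,.078);plan([P[0],P[1],.058],RY)"
```

```text
t: 29.75
ee_pos: [0.513, 0.1018, 0.3069]
tool_rot: [-0.09, -3.135, 0.003]
ft_force: [0.1, 0.5, -1.3]
opening: 0.0183
grasp_force: 50.2
turn [-0.002 -0.005 -0.004] then shift [ 0.0038 -0.0002  0.0939] | unturned shift [ 0.0033 -0.      0.0939]
```

```bash
python3 -m handwheel '[[1,0.003,0,0,-0.002,-0.005,-0.004],[1,0,0,0.03,0,0,0],[1,0,0,0.03,0,0,0],[1,0,0,0.02,0,0,0],[1,0,0,0.013,0,0,0],[1,0,0,0,0,0,0],[1,0,0,0,0,0,0]]'
python3 -c "
from h import *
P=rk(-.175,.078);plan([P[0],P[1],.058],RY)"
```

```text
t: 30.45
ee_pos: [0.5111, 0.1056, 0.2175]
tool_rot: [0.075, 3.134, 0.003]
ft_force: [-0.5, -0.1, -0.5]
opening: 0.0192
grasp_force: 50.2
turn [0.002 0.006 0.005] then shift [ 0.0017 -0.004   0.0045] | unturned shift [ 0.0018 -0.004   0.0045]
```

```bash
python3 -m handwheel '[[1,0.0,-0.004,0.0045,0.002,0.006,0.005],[1,0,0,0,0,0,0],[1,-0.02,0,0,0,0,0],[1,-0.02,0,0,0,0,0],[1,-0.02,0,0,0,0,0],[1,-0.015,0,0,0,0,0],[1,-0.015,0,0,0,0,0],[1,-0.01,0,0,0,0,0],[1,0,0,0,0,0,0]]'
python3 -c "
from h import *
P=rk(-.039,.078);plan([P[0],P[1],.058],RY)"
```

```text
t: 31.35
ee_pos: [0.6118, 0.0953, 0.2132]
tool_rot: [0.085, 3.139, 0.0]
ft_force: [0.3, 0.7, -2.2]
opening: 0.0189
grasp_force: 50.2
turn [ 0.     0.002 -0.002] then shift [-0.0332  0.001   0.0002] | unturned shift [-0.0332  0.0011  0.0003]
```

```bash
python3 -m handwheel '[[1,-0.01,0.0005,0,0,0,-0.002],[1,-0.01,0.0005,0,0,0,0],[1,-0.008,0,0,0,0,0],[1,-0.003,0,0,0,0,0],[1,0,0,0,0,0,0]]'
python3 -m handwheel '[[1,-0.002,0,0,0,0,0],[1,-0.002,0,0,0,0,0],[1,0,0,0,0,0,0]]'
```

```text
t: 31.85
ee_pos: [0.6421, 0.0949, 0.2126]
tool_rot: [-0.081, -3.14, -0.0]
ft_force: [-0.5, -0.3, -1.3]
opening: 0.0189
grasp_force: 50.2
t: 32.15
ee_pos: [0.645, 0.0949, 0.2122]
tool_rot: [-0.081, -3.137, -0.0]
ft_force: [-4.0, -0.3, 0.1]
opening: 0.0188
grasp_force: 50.4
```

```bash
python3 -m handwheel '[[1,-0.0015,0,0,0,0,0],[1,-0.0015,0,0,0,0,0],[1,0,0,0,0,0,0]]'; python3 -m handwheel '[[0.3,0,0,0,0,0,0],[0.3,0,0,0,0,0,0],[0.3,0,0,0,0,0,0],[0.3,0,0,0,0,0,0],[0.3,0,0,0,0,0,0],[0.3,0,0,-0.01,0,0,0],[0.3,0,0,-0.03,0,0,0],[0.3,0,0,-0.04,0,0,0],[0.3,0,0,-0.04,0,0,0],[-1,0.04,-0.02,0,0,0,0],[-1,0.045,-0.02,0,0,0,0],[-1,0.045,-0.02,0,0,0,0],[-1,0.04,0,0,0,0,0],[-1,0.04,0,0,0,0,0],[-1,0,0,0,0,0,0]]'
python3 - <<'E'
from h import *
im,C=shot('wrist','w11');cv2.imwrite('pics/w11b.png',cv2.resize(im,(800,600)));print(grasp_now()[0])
im,C=shot('top','t5');cv2.imwrite('pics/t5b.png',cv2.resize(im,(800,600)))
E
```

```text
t: 32.45
ee_pos: [0.6462, 0.0949, 0.2117]
tool_rot: [-0.081, -3.13, 0.0]
ft_force: [-11.8, -0.1, 3.9]
opening: 0.0188
grasp_force: 50.8
t: 33.95
ee_pos: [0.4318, 0.0458, 0.3327]
tool_rot: [-0.081, -3.139, -0.0]
ft_force: [-0.7, -0.5, -0.9]
opening: 0.0856
grasp_force: 0.0
[0.4343 0.0456 0.1785]
```

View pics/w11b.png

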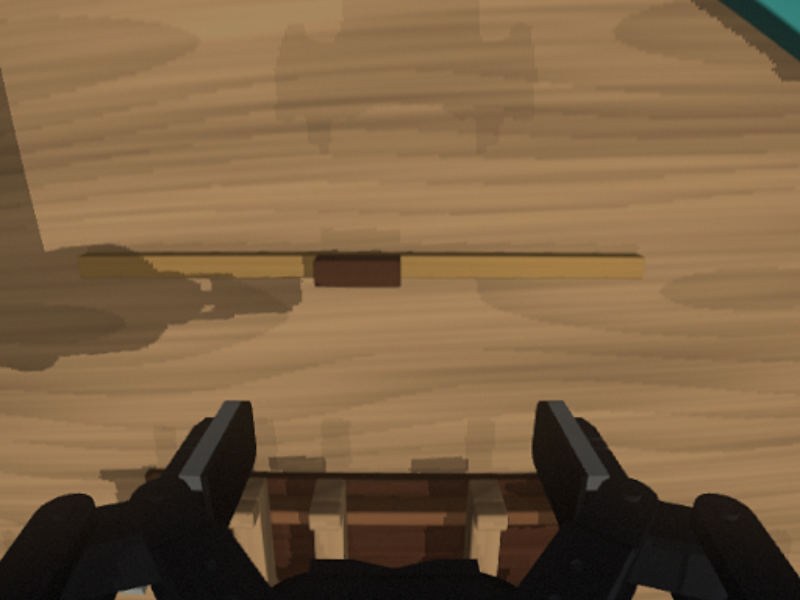

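The bar lies upright on the bench, with its ends at (80,265) and (644,266) and its grip at (357,271).

```bash
python3 -c "
from h import *
C=cam('wrist',ctrl.state());print(ray(C,np.array([(357,259),(357,285)])*.64-.18,.028).round(4)[:,:2],ray(C,np.array([(80,265),(644,266)])*.64-.18,.012).round(4)[:,:2])
plan([.4215,.0254,.0217],-1.6236)"
```

```text
[[0.4189 0.0243]
 [0.4344 0.0232]] [[ 0.4172 -0.1503]
 [ 0.4357  0.1986]]
turn [0.003 0.002 1.572] then shift [-0.0209 -0.0129  0.1572] | unturned shift [ 0.0134 -0.0209  0.1571]
```

```bash
python3 -m handwheel '[[-1,0.009,-0.021,0,0,0,0.131],[-1,0,0,0,0,0,0.131],[-1,0,0,0,0,0,0.131],[-1,0,0,0,0,0,0.131],[-1,0,0,0,0,0,0.131],[-1,0,0,0,0,0,0.131],[-1,0,0,0,0,0,0.131],[-1,0,0,0,0,0,0.131],[-1,0,0,0,0,0,0.131],[-1,0,0,0,0,0,0.131],[-1,0,0,0,0,0,0.131],[-1,0,0,0,0,0,0.131],[-1,0,0,0,0,0,0],[-1,0,0,0,0,0,0]]' 50
python3 - <<'E'
from h import *
im,C=shot('wrist','w12');hsv=cv2.cvtColor(im,cv2.COLOR_BGR2HSV)
m=((hsv[...,0]<14)&(hsv[...,1]>90)&(hsv[...,2]<110)).astype(np.uint8);m[:,:200]=0;m[:,310:]=0;m[:100]=0;m[300:]=0
n,l,st,ce=cv2.connectedComponentsWithStats(m)
for i in range(1,n):
    if st[i][4]>300: print(st[i].tolist(),ce[i],ray(C,ce[i],.026)[0].round(4))
y=((hsv[...,0]>15)&(hsv[...,0]<26)&(hsv[...,1]>140)).astype(np.uint8)
plan([.425,.0245,.0217],-1.6236);print(grasp_now()[:2])
E
```

```text
t: 35.45
ee_pos: [0.4269, 0.0249, 0.3332]
tool_rot: [2.276, 2.164, 0.001]
ft_force: [0.1, -0.4, 0.1]
opening: 0.0853
grasp_force: 0.0
[238, 152, 18, 56, 916] [246.90720524 180.05786026] [0.4218 0.0254 0.026 ]
turn [ 0.001 -0.     0.002] then shift [-0.0005 -0.0016  0.1563] | unturned shift [-0.0005 -0.0017  0.1563]
(array([0.4267, 0.0249, 0.178 ]), [[0.051, 0.999, 0.001], [0.999, -0.051, -0.0], [0.0, 0.001, -1.0]])
```

```bash
python3 -m handwheel '[[-1,0.0003,-0.005,0.02,0,0,0.002],[-1,0,0,0.04,0,0,0],[-1,0,0,0.04,0,0,0],[-1,0,0,0.035,0,0,0],[-1,0,0,0.015,0,0,0],[-1,0,0,0.006,0,0,0],[-1,0,0,0,0,0,0],[1,0,0,0,0,0,0],[1,0,0,0,0,0,0],[1,0,0,0,0,0,0],[1,0,0,0,0,0,0],[1,0,0,0,0,0,0],[1,0,0,0,0,0,0],[1,0,0,0,0,0,0],[1,0,0,0,0,0,0],[1,0,0,0,0,0,0]]' 50
python3 -m handwheel '[[1,0,0,-0.02,0,0,0],[1,0,0,-0.04,0,0,0],[1,0,0,-0.045,0,0,0],[1,0,0,-0.045,0,0,0],[1,0,0,-0.01,0,0,0],[1,0,0.04,0,0,0,0],[1,0,0.045,0,0,0,0],[1,0,0.045,0,0,0,0],[1,0,0.03,0,0,0,0],[1,0,0.019,0,0,0,0],[1,0,0,0,0,0,0],[1,0,0,0,0,0,0]]'
python3 - <<'E'
from h import *
print(ctrl.state()['ee_pos']);plan([.601,.0161,.0816],-1.6236)
E
```

```text
t: 37.1
ee_pos: [0.4213, 0.0256, 0.1774]
tool_rot: [2.281, 2.159, 0.002]
ft_force: [-0.1, 1.3, 5.3]
opening: 0.0154
grasp_force: 50.0
t: 38.3
ee_pos: [0.5991, 0.0158, 0.3337]
tool_rot: [-2.278, -2.156, 0.006]
ft_force: [0.5, 0.9, -2.5]
opening: 0.0149
grasp_force: 49.8
[0.59905649 0.01577391 0.33365146]
turn [-0.006 -0.    -0.002] then shift [0.0004 0.0019 0.0971] | unturned shift [0.0004 0.0025 0.097 ]
```

```bash
python3 -m handwheel '[[1,0.0003,0.002,0.02,-0.005,0,-0.002],[1,0,0,0.03,0,0,0],[1,0,0,0.02,0,0,0],[1,0,0,0,0,0,0]]'
python3 -c "
from h import *
plan([.601,.0161,.0823],-1.6236)"
```

```text
t: 38.7
ee_pos: [0.5991, 0.0162, 0.2617]
tool_rot: [-2.276, -2.159, 0.006]
ft_force: [-0.1, -0.2, -3.8]
opening: 0.0149
grasp_force: 49.7
turn [-0.006 -0.    -0.   ] then shift [0.     0.0019 0.0244] | unturned shift [-0.      0.0021  0.0244]
```

```bash
python3 -m handwheel '[[1,0,0.0015,0.01,-0.003,0,0],[1,0,0,0.007,0,0,0],[1,0,0,0.004,0,0,0],[1,0,0,0.003,0,0,0],[1,0,0,0,0,0,0]]'
python3 -c "
from h import *
plan([.601,.0161,.0823],-1.6236)"
```

```text
t: 39.2
ee_pos: [0.6034, 0.0158, 0.2426]
tool_rot: [2.276, 2.158, 0.008]
ft_force: [-0.4, -1.0, -3.3]
opening: 0.0148
grasp_force: 49.8
turn [ 0.008  0.    -0.   ] then shift [ 0.0001 -0.0024  0.0053] | unturned shift [ 0.0001 -0.0024  0.0053]
```

```bash
python3 -m handwheel '[[1,0,-0.001,0.0025,0.006,0,0],[1,0,0,0.002,0,0,0],[1,0,0,0,0,0,0]]'
python3 -m handwheel '[[1,0,0,0.001,0,0,0],[1,0,0,0,0,0,0]]'
python3 -c "
from h import *
plan([.601,.0161,.0823],-1.6236)"
```

```text
t: 39.5
ee_pos: [0.6025, 0.0159, 0.2379]
tool_rot: [2.279, 2.161, 0.002]
ft_force: [0.3, -0.2, -2.9]
opening: 0.0147
grasp_force: 49.8
t: 39.7
ee_pos: [0.6026, 0.0159, 0.2375]
tool_rot: [2.278, 2.161, 0.003]
ft_force: [0.4, 0.5, -1.1]
opening: 0.0149
grasp_force: 49.9
turn [ 0.003 -0.    -0.   ] then shift [ 0.0001 -0.0016  0.0002] | unturned shift [ 0.0001 -0.0016  0.0002]
```

Nearly seated, with the weight partly carried by the posts. I lower it another 1 mm, release, rise and look.

```bash
python3 -m handwheel '[[1,0,-0.001,0.001,0,0,0],[1,0,0,0,0,0,0],[0.2,0,0,0,0,0,0],[0.2,0,0,0,0,0,0],[0.2,0,0,0,0,0,0],[0.2,0,0,0,0,0,0],[0.2,0,0,0,0,0,0],[0.2,0,0,-0.01,0,0,0],[0.2,0,0,-0.03,0,0,0],[-1,0,0,-0.04,0,0,0],[-1,0,0,-0.045,0,0,0],[-1,0,-0.03,-0.02,0,0,-0.13],[-1,0,0,0,0,0,-0.131],[-1,0,0,0,0,0,-0.131],[-1,0,0,0,0,0,-0.131],[-1,0,0,0,0,0,-0.131],[-1,0,0,0,0,0,-0.131],[-1,0,0,0,0,0,-0.131]]'
python3 -m handwheel '[[-1,0,0,0,0,0,-0.131],[-1,0,0,0,0,0,-0.131],[-1,0,0,0,0,0,-0.131],[-1,0,0,0,0,0,-0.131],[-1,0,0,0,0,0,-0.131],[-1,0,0,0,0,0,0],[-1,0,0,0,0,0,0],[-1,0,0,0,0,0,0]]'
python3 - <<'E'
from h import *
im,C=shot('wrist','w13');cv2.imwrite('pics/w13b.png',cv2.resize(im,(800,600)));print(grasp_now()[0])
for n,P in dict(n0=[*rk(-.08,.15),.076],n1=[*rk(-.08,-.15),.076],mid=[*rk(-.08,0),.088]).items(): print(n,(proj(C,P)/.64).round(0))
E
```

```text
t: 41.5
ee_pos: [0.5711, 0.0175, 0.3822]
tool_rot: [1.08, 2.947, 0.002]
ft_force: [-0.4, 0.3, 0.4]
opening: 0.0855
grasp_force: 0.0
t: 42.3
ee_pos: [0.5712, 0.0176, 0.3815]
tool_rot: [0.086, 3.138, 0.0]
ft_force: [0.4, -0.6, -0.3]
opening: 0.0854
grasp_force: 0.0
[0.5716 0.0175 0.2264]
n0 [[646. 330.]]
n1 [[153. 331.]]
mid [[400. 339.]]
```

View pics/w13b.png

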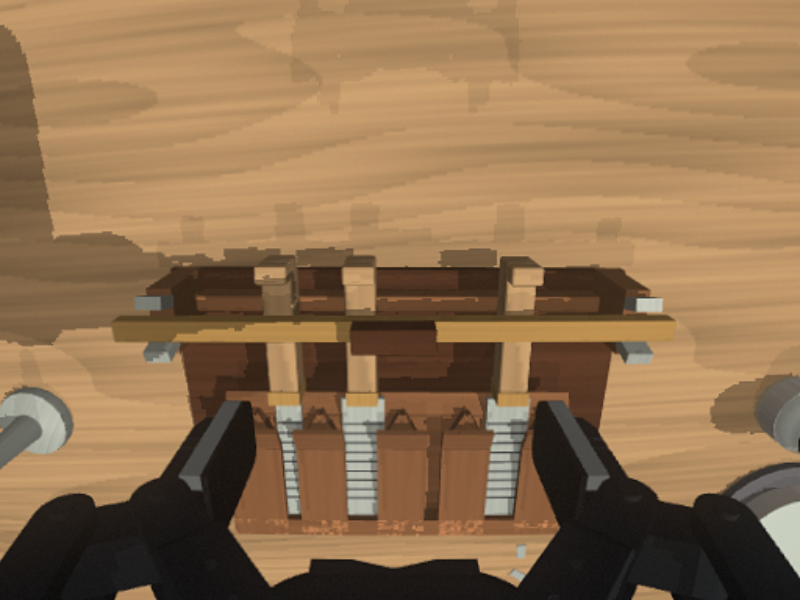

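All three files are home, with their tips level at row 515. The bar sits between both pairs of cheeks, its ends at (113,328) and (674,328) and its grip about 4 mm off centre. My picture allowance is used up, so one last check by numbers for a fourth file that the arm could have hidden at the start.

```bash
python3 - <<'E'
from h import *
a=cv2.imread('pics/t5.png');im,C=shot('top','t6')
for n,i in(('t5',a),('t6',im),('t0',cv2.imread('pics/top0.png'))):
    print(n)
    hsv=cv2.cvtColor(i,cv2.COLOR_BGR2HSV);m=((hsv[...,1]<70)&(hsv[...,2]>90)).astype(np.uint8)
    m=cv2.morphologyEx(m,cv2.MORPH_CLOSE,np.ones((3,3)))
    k,l,st,ce=cv2.connectedComponentsWithStats(m)
    for j in range(1,k):
        w=ray(C,ce[j],.014)[0]
        if 60<st[j][4]<1500 and -.05<w[0]<.85 and abs(w[1])<.75: print(st[j].tolist(),w.round(2)[:2])
E
```

```text
t5
[237, 115, 10, 26, 151] [0.73 0.09]
[265, 118, 9, 25, 146] [ 0.73 -0.02]
[332, 133, 16, 14, 117] [ 0.69 -0.28]
t6
[237, 115, 9, 25, 130] [0.73 0.09]
[332, 133, 16, 14, 119] [ 0.69 -0.28]
t0
[332, 133, 16, 14, 117] [ 0.69 -0.28]
[160, 171, 12, 26, 214] [0.51 0.37]
[329, 172, 6, 26, 142] [ 0.51 -0.25]
[362, 178, 14, 27, 204] [ 0.49 -0.4 ]
```

```bash
python3 -c "
from cell import workorder
print(workorder.job_done())"
```

```text
the job is handed in; nothing more can be done
None
```

The job is handed in, with no verdict returned: the one narrow and two wide files found on the bench are home in slots of their own width, the keeper bar is back in both notches about 4 mm off centre, and the jar, cone, compound block and coloured look-alikes were not touched.

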